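# Stand up a culture dish in the reading frame

### The arm

A 6-joint arm with a two-finger parallel gripper is mounted at the origin on the work surface. World frame = base frame: x ahead of the robot, y to its left, z up, the work surface at z = 0. Lengths are in mm, angles in rad, forces in N, time in s.
With the tool pointing down it reaches from about 375 to 900 mm from the base axis. Payload 3.1 kg.
Tool frame: the origin (TCP) lies midway between the tips of the shut fingers; the grasp point (between the pads) lies 19 mm behind it; z points along the fingers, y is the direction in which the jaws open and shut (so a half turn about z gives the same grasp; the last joint's range is limited). The gripper opens to 85 mm and grips with 20 to 120 N. Pads are 22 mm wide; open, the fingers measure 114 mm over their backs; the gripper's body (76 mm by 85 mm) begins 54 mm behind the grasp point. The pads swing forward as they close: fully open they stand 13 mm farther back than shut.
Start: joints at [0.974, 0.527, 1.433, -0, 1.181, -0.178], TCP at [254.123, 570.98, 231.31] pointing down, gripper open.
Joint ranges: [-3.08, 3.08], [-0.75, 2.2], [0.22, 2.44], [-1.43, 4.57], [0, 2.65], [-2.85, 2.85]. Speed limits (rad/s): [2.79, 2.79, 3.14, 3.14, 3.14, 3.14].

### API

Orientations are given as a unit quaternion [w, x, y, z].
In Python, from workcell import r gives the robot as it stands.
- The arm moves only by the tool play_rows, never from a script. Its argument "rows" is a list that holds one entry, the list of rows, each a list of 7 numbers: the turn, a rotation vector about the tool's x, y, z in degrees, then the shift along the tool's x, y, z in m, then the opening in per cent of the stroke, from 0 (shut) to 100 (fully open). In form: [[[ax, ay, az, dx, dy, dz, fingers], ...]]. A call has 1 to 20 rows; each row is the pose to reach, as a shift and turn from the pose commanded when the call began, along the tool's axes at that moment; what a row does not reach only later rows make up. A row lasts 1/12 s, in which the tool goes at most 41.7 mm and 7.16 degrees, less where a joint would pass 70% of its speed; a pose out of reach is approached as far as the arm can. A call with a gripper value outside its range is refused whole. The fingers move at their own pace and stop on an object; the grip force is fixed at half the most. Time passes only in rows, so rows that repeat a pose let the fingers close. It gives the time, the measured TCP pose, the force and the opening at its end, in the units of the state.
- r.observe(): the state, without advancing time (a new reading comes with each control period).
- r.camera(name): name is "scene" or "side" or "wrist"; returns the picture (384x512x3 uint8, blue, green, red); there is no depth.
- r.calibration(name): a dict with "K" (3x3 intrinsics, pixels), "dist" ([k1, k2, p1, p2, k3] as OpenCV has them; the pictures are not rectified), "rvec" (rotation vector, rad) and "tvec" (3), from world to camera coordinates, as OpenCV has them; the wrist camera has in their place "T_tool_cam" (4x4, takes a point from camera to tool coordinates, whose origin is the TCP and whose axes are the flange's). Camera axes: x right, y down, z forward; pixel columns grow to the right and rows downward; lengths in mm; the calibration is good to about 2 mm. A picture is of the moment at which its call begins: read the wrist's pose just before it. calibration takes no time and is no camera call.
- r.finish_job(): hands the job in, once; it reports no verdict.
The state is a dict: "t": time; "qpos": joint angles; "dq": joint speeds; "joint_efforts": joint torques, N m; "position": TCP position; "orientation": TCP orientation; "force": force on the tool from outside, world axes, zero at the start; "wrist_torque": the same for the moment, N m; "grip_width": finger opening in mm.
Only numpy, scipy, OpenCV 4.12 (cv2) and the standard library are available. Lean on these libraries where they do the work, as an engineer would, in place of code of your own. Each camera call takes 0.05 s, during which the arm holds its last target.

### The job

Take the yellow culture dish out of the rack and, keeping it on edge and never laying it down, slide it from above fully down into the slot of the tipping frame; then flip the frame's folded side leg (red toe) down over its centre until it snaps to its lower stop. Last, take the frame by its blue handle, bring it upright and keep gripping it there: the program finishes while still holding the frame upright, between its backrest and its leg. Leave the red dish and everything else on the bench where it stands.

Things in the scene. Friction and masses are not known exactly. Their poses are not given: they have to be found in the camera images.
- dish_mid (a point): Centre of the loose yellow dish (light dots, 0.08-0.16 kg), 100 x 15 x 100 mm, standing on edge in one of the rack's two places. x along its width, y through its 15 mm thickness, z up; alike both ways round. In the rack its underside is 8 mm above the bench; rack guides reach 43 mm above the bench, only at its outer 20 mm, so the middle 60 mm is free for fingers on both sides.
- reddish_mid (a point): Centre of the dark red dish of the same size and mass, standing parallel in the other place of the rack, 75 mm away through the thickness. Leave it alone.
- rack: White fixed rack, 124 x 124 mm, two upright places 75 mm apart along its y axis; origin at the middle of its underside on the bench.
- stand: Grey base plate, fixed, 250 x 170 x 12 mm. Origin on the bench under the middle of the frame's hinge; x along the hinge, y to the side on which the leg is, z up. The hinge axis runs along x, 35 mm above the bench. Two black backrest posts on the -y side, at x = -50 and +50 mm, reach 80 mm above the bench.
- frame (a joint): Lean of the aluminium frame about the hinge, rad: 0 upright; negative leans to the stand's -y, onto the backrest (-0.25, its start); positive leans to +y, the leg side (it then rests on the lowered leg at about 0.2; with the leg up it falls to 0.45). It swings freely and tips one way or the other unless held; about 0.1 N m tips it off the backrest.
- frame_slot (a point): Where the dish centre lies when fully down; leans with the frame, 72 mm from the hinge axis. Frame axes: x along slot (hinge direction), y through thickness (to leg side), z up out of slot. Slot 106 x 20 mm, floor 50 mm below. Two end channels, 4 mm cheeks only beyond 36 mm either side, open window between; 30 mm above this point flared lips begin (116 x 32 mm mouth at 46 mm).
- frame_handle (a point): Grip centre of the blue round handle bar, 18 mm diameter, along the frame's x and fixed to the frame (axes as the frame's), beside the slot at its -x end: at frame x = -95 mm, y = 0, 125 mm from the hinge axis along frame z. The bar is free for 22 mm on either side of this point along x, and all round.
- leg (a joint): Side leg (kickstand) on the frame, rad: 0 folded (points along the frame's +x, 10 degrees above it; its start), 1.83 down at its lower stop. An over-centre spring pushes it back to folded below about 0.9 and snaps it down beyond. Pushing the toe down takes about 0.5 to 1 N.
- leg_toe (a point): Middle of the upper face of the red toe paddle, 22 (along leg) x 55 (along frame y) x 8 mm; press it down. On the leg, 60 mm from the leg's pivot axis, which runs along the frame's y through frame x = +66 mm, z = 75 mm from the hinge axis. The point is 85 mm to +y of the frame's middle. The leg swings about y from +x down to -z; the point's axes turn with it, and equal the frame's while folded.
- stack_a: Bystander: stack of six pale yellow square dishes, 100 x 100 x 90 mm; origin at the middle of its underside. Leave it alone.
- stack_b: Bystander: stack of four beige square dishes, 100 x 100 x 60 mm; origin at the middle of its underside. Leave it alone.
- stack_c: Bystander: stack of five pale yellow square dishes, 100 x 100 x 75 mm; origin at the middle of its underside. Leave it alone.
- amber: Bystander: amber bottle with black cap, 60 mm across, 130 mm tall; origin at the middle of its underside. Leave it alone.
- jar: Bystander: orange jar with white cap, 64 mm across, 75 mm tall; origin at the middle of its underside. Leave it alone.
- looppot: Bystander: white pot of coloured inoculating loops, 70 mm across, 135 mm tall with the loops; origin at the middle of its underside. Leave it alone.
There are look-alikes about, which are no part of the job. What is shaped like the part that bears dish_mid but turquoise is not meant.

How it is judged (in metres and radians):
On the way, in this order (a step that is already met when the one before it is completed fails the run):
1. the yellow dish is fully down in the slot of the frame (x of dish_mid in the frame of frame_slot between -0.007 and 0.007 m and y of dish_mid in the frame of frame_slot between -0.007 and 0.007 m and z of dish_mid in the frame of frame_slot between -0.006 and 0.006 m and angle between the z axis of dish_mid and the z axis of frame_slot, either way round below 0.15 rad), for 0.2 s.
2. the leg is flipped down to its lower stop, the dish still in the slot (all of step 1 and value of joint leg above 1.7 rad), for 0.2 s.
At the end, for the whole second after the job is handed in: Dish centre within 7 mm (x, y) and 6 mm (z) of its seated place, aligned within 0.15 rad; leg down (above 1.7 rad); frame still and upright within 0.07 rad, gripped by the fingers with more than 2 N; nothing else holding the frame up (all of step 2 and value of joint frame between -0.07 and 0.07 rad and contact force between the fingers and frame above 2 N and velocity of joint frame between -0.1 and 0.1 rad/s); the arm keeps its last pose, push and grip.
It fails at once if the red dish or another bystander is moved more than 25 mm (distance of any of reddish_mid, stack_a, stack_b, stack_c, amber, jar, looppot from where it was at the start of the episode above 0.025 m).
It fails at once if the yellow dish is laid or dropped on the bench or tipped over by more than 50 degrees (angle between dish_mid's own z axis and vertical above 0.87 rad or height (world z) of dish_mid below 0.045 m).
It also fails if it takes over 64 s, if anything falls off the work surface, if the arm or the gripper's body presses on something with over 40 N, if the wrist force passes 120 N, or if a joint passes its speed limit or range.

## Working session

There is one attempt and no reset: what is moved stays moved. The work goes in short steps, Python scripts to look and compute and a tool call to move; the robot and the scene stay as the last step left them, time stands still between calls to the robot, and variables do not carry over. Pictures are saved under pics/ and viewed, and the job is handed in when it is done.

Besides the shell and the picture viewer there is one more tool, called as name(argument=value, ...), one argument or row to a line, values as JSON. play_rows: Moves the arm, as the interface text tells. Its arguments: {"type":"object","properties":{"rows":{"type":"array","items":{"type":"array","items":{"type":"array","items":{"type":"number"}}}}},"required":["rows"]}

```bash
ls; mkdir -p pics
python3 - <<'E'
from workcell import r
import cv2
print(r.observe())
for n in ("scene","side","wrist"):
    cv2.imwrite(f"pics/{n}0.png", r.camera(n)); print(n, r.calibration(n))
E
```

```text
pics
{'t': 0.0, 'qpos': array([ 9.73507858e-01,  5.28444964e-01,  1.43391990e+00, -1.89787717e-05,
        1.18139617e+00, -1.78515677e-01]), 'dq': array([ 0.00040882,  0.00082613,  0.00105445,  0.00012066, -0.00052362,
        0.00068382]), 'joint_efforts': array([ 5.63839058e-04, -4.42361248e+01, -1.78025669e+01, -1.03901527e-04,
        8.44496477e-03, -7.98938771e-06]), 'position': array([253.72250753, 570.38991813, 230.3410506 ]), 'orientation': array([-4.01968498e-04,  2.07856081e-01,  9.78158818e-01, -1.00695837e-03]), 'force': array([ 0.13831878,  0.24581855, -0.05450463]), 'wrist_torque': array([ 0.0297698 ,  0.04497277, -0.00400191]), 'grip_width': 85.40816711242941}
scene {'K': array([[353.68899594,   0.        , 255.89691603],
       [  0.        , 353.68899594, 191.21127614],
       [  0.        ,   0.        ,   1.        ]]), 'dist': array([-0.06150699,  0.        ,  0.        ,  0.        ,  0.        ]), 'rvec': array([ 1.66229023,  1.53704233, -0.86431811]), 'tvec': array([ -35.6677258 , -199.07000171, 1677.94260037])}
side {'K': array([[428.42573468,   0.        , 
[... 218 characters left out ...]
.3028554 , -0.02480324,  0.03165149]), 'tvec': array([-555.37594197,   85.00091584, 1593.33754857])}
wrist {'K': array([[298.62001899,   0.        , 256.27594518],
       [  0.        , 298.62001899, 187.95881712],
       [  0.        ,   0.        ,   1.        ]]), 'dist': array([0.00729067, 0.        , 0.        , 0.        , 0.        ]), 'T_tool_cam': array([[ 6.17298547e-04, -9.56099029e-01, -2.93043111e-01,
         7.40543341e+01],
       [ 9.99999804e-01,  5.59086666e-04,  2.82402842e-04,
        -1.89546124e-01],
       [-1.06168588e-04, -2.93043228e-01,  9.56099187e-01,
        -1.42311500e+02],
       [ 0.00000000e+00,  0.00000000e+00,  0.00000000e+00,
         1.00000000e+00]])}
```

View pics/scene0.png

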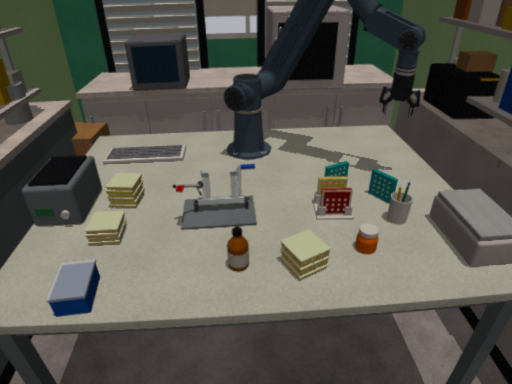

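View pics/side0.png

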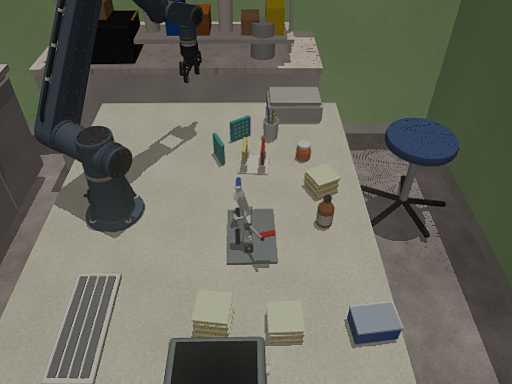

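View pics/wrist0.png

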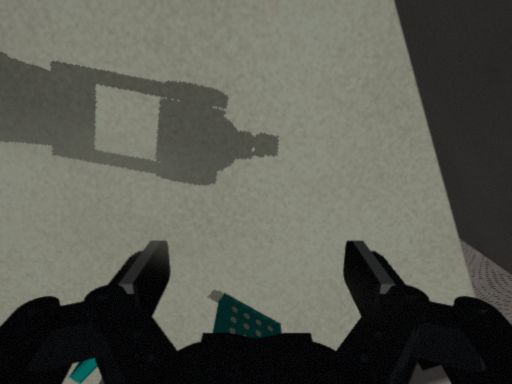

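```bash
cat > h.py <<'E'
import numpy as np, cv2
from scipy.spatial.transform import Rotation as R
from workcell import r
def crop(img,x0,y0,x1,y1,s,fn):
    c=cv2.resize(img[y0:y1,x0:x1],None,fx=s,fy=s,interpolation=cv2.INTER_CUBIC)
    cv2.imwrite(fn,c)
def ext(n,st=None):
    c=r.calibration(n)
    if n!='wrist':
        return c['K'],c['dist'],R.from_rotvec(c['rvec']).as_matrix(),np.array(c['tvec'])
    T=np.eye(4); q=st['orientation']; T[:3,:3]=R.from_quat([q[1],q[2],q[3],q[0]]).as_matrix(); T[:3,3]=st['position']
    M=np.linalg.inv(T@c['T_tool_cam']); return c['K'],c['dist'],M[:3,:3],M[:3,3]
def ray(E,px):
    K,d,Rm,t=E
    p=cv2.undistortPoints(np.array([[px]],float),K,d)[0,0]
    v=Rm.T@np.array([p[0],p[1],1]); return -Rm.T@t, v/np.linalg.norm(v)
def onz(E,px,z):
    o,v=ray(E,px); return o+v*(z-o[2])/v[2]
def tri(*ep):
    A=np.zeros((3,3));b=np.zeros(3)
    for E,px in ep:
        o,v=ray(E,px);P=np.eye(3)-np.outer(v,v);A+=P;b+=P@o
    x=np.linalg.solve(A,b)
    res=[np.linalg.norm((np.eye(3)-np.outer(ray(E,px)[1],ray(E,px)[1]))@(x-ray(E,px)[0])) for E,px in ep]
    return x,res
def proj(E,X):
    K,d,Rm,t=E
    return cv2.projectPoints(np.atleast_2d(np.array(X,float)),cv2.Rodrigues(Rm)[0],t,K,d)[0][:,0]
E
python3 - <<'E'
from h import *
s=cv2.imread('pics/scene0.png'); d=cv2.imread('pics/side0.png')
crop(s,165,150,275,240,7,'pics/s_stand.png')
crop(s,300,150,420,240,6.5,'pics/s_rack.png')
crop(d,205,170,305,275,5.7,'pics/d_stand.png')
crop(d,205,105,305,185,7,'pics/d_rack.png')
E
```

```text
(no output)
```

View pics/s_stand.png

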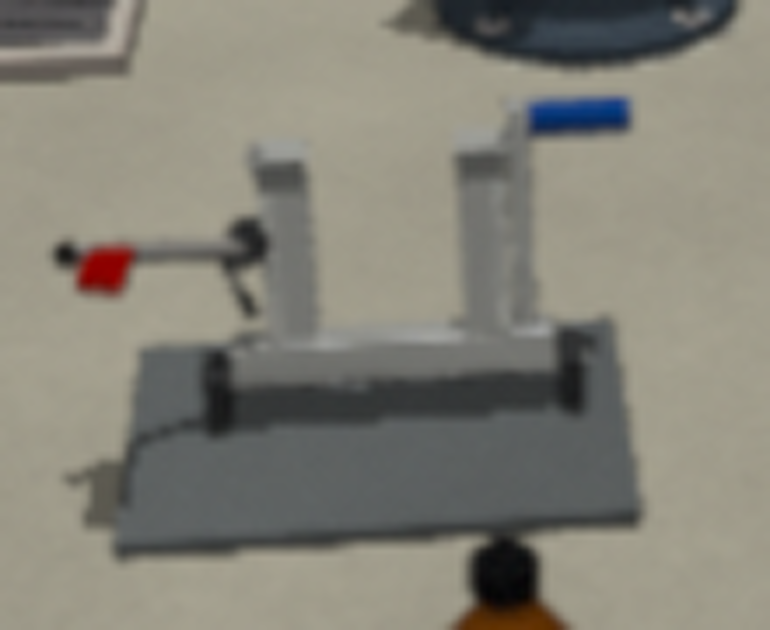

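View pics/s_rack.png

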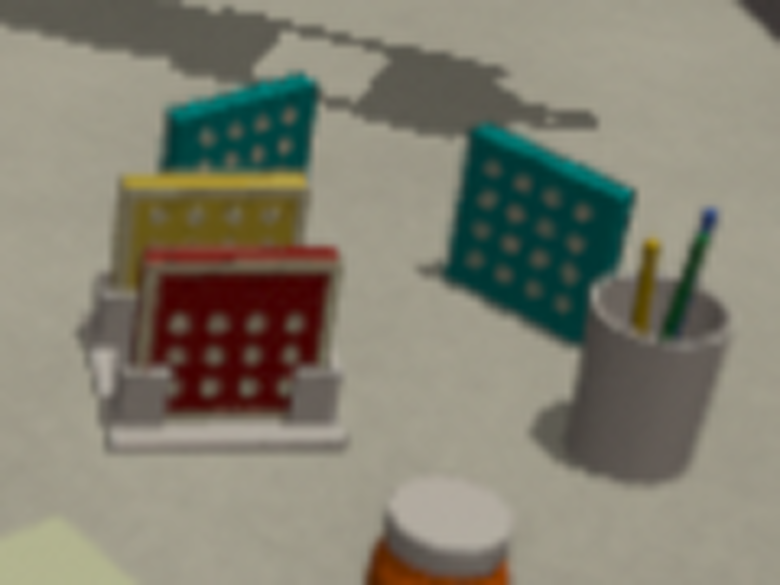

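View pics/d_stand.png

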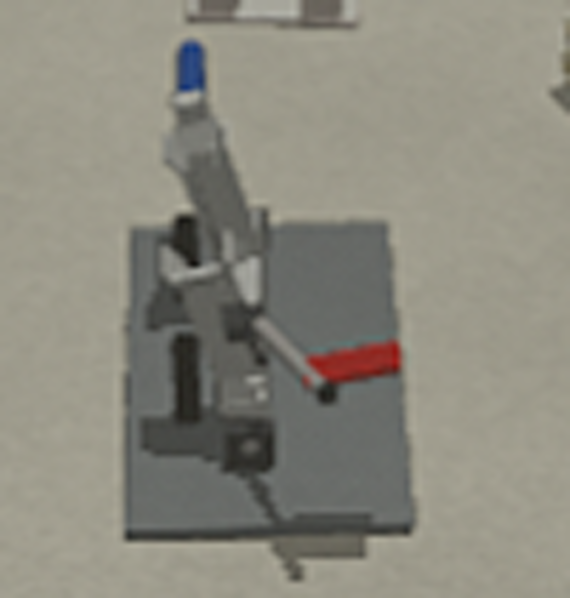

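View pics/d_rack.png

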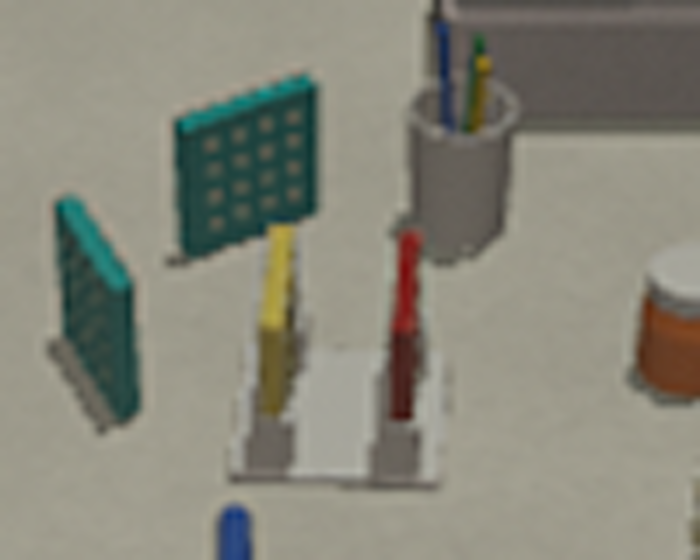

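Run:
```python
from h import *
S=ext('scene');D=ext('side')
def up(x0,y0,s): return lambda p:((p[0]+.5)/s-.5+x0,(p[1]+.5)/s-.5+y0)
ss=up(165,150,7);sr=up(300,150,6.5);ds=up(205,170,5.7);dr=up(205,105,7)
np.set_printoptions(precision=1,suppress=True)
print('stand scene');
for p in [(145,347),(608,321),(638,515),(116,546)]: print(onz(S,ss(p),12))
print('stand side');
for p in [(387,222),(132,228),(127,530),(412,522)]: print(onz(D,ds(p),12))
print('dish scene z108')
for p in [(122,176),(305,176),(310,190),(120,190)]: print(onz(S,sr(p),108))
print('dish side z108')
for p in [(270,228),(293,228),(260,320),(284,322)]: print(onz(D,dr(p),108))
print('red scene z108')
for p in [(145,250),(338,250),(340,263),(145,263)]: print(onz(S,sr(p),108))
print('red side')
for p in [(399,235),(420,235),(391,325),(412,327)]: print(onz(D,dr(p),108))
print('handle', tri((S,ss((577,115))),(D,ds((190,66)))))
print('handle end', tri((S,ss((627,113))),(D,ds((191,50)))))
print('toe', tri((S,ss((105,268))),(D,ds((355,362)))))
```

```text
stand scene
[ 428.4 -254.8   12. ]
[424.9 -11.3  12. ]
[595.4  -7.6  12. ]
[ 598.5 -252.    12. ]
stand side
[587.   -8.4  12. ]
[420.6 -11.8  12. ]
[ 426.1 -258.9   12. ]
[ 591.  -255.6   12. ]
dish scene z108
[474.3 221.3 108. ]
[483.2 319.3 108. ]
[498.1 317.6 108. ]
[489.  216.9 108. ]
dish side z108
[476.8 315.2 108. ]
[490.4 315.1 108. ]
[471.9 225.  108. ]
[485.5 223.  108. ]
red scene z108
[550.2 216.2 108. ]
[559.1 314.1 108. ]
[571.4 311.4 108. ]
[562.5 213.3 108. ]
red side
[552.9 307.5 108. ]
[565.2 307.4 108. ]
[546.2 219.6 108. ]
[558.1 217.7 108. ]
handle (array([463.4, -24.4, 158.9]), [np.float64(2.8857334291673977), np.float64(2.8857334291675465)])
handle end (array([462.5,  -1.7, 155.7]), [np.float64(0.02365504535585642), np.float64(0.023655045355878337)])
toe (array([ 556.1, -245.4,  138.5]), [np.float64(0.6682643399126732), np.float64(0.6682643399126049)])
```

```bash
cat >> h.py <<'E'
np.set_printoptions(precision=4,suppress=True)
def pose():
    s=r.observe(); q=s['orientation']; return s,R.from_quat([q[1],q[2],q[3],q[0]]),np.array(s['position'])
def ori(ang,lean=0.):
    # tool y = (cos ang, sin ang,0) , z down; lean about tool x (rad) 
    y=np.array([np.cos(ang),np.sin(ang),0]);z=np.array([0,0,-1.]);x=np.cross(y,z)
    return R.from_matrix(np.c_[x,y,z])*R.from_rotvec([lean,0,0])
def delta(P,Q,base=None):
    s,q,p=pose()
    if base is not None: q,p=base
    return np.r_[np.degrees((q.inv()*Q).as_rotvec()).round(2), (q.inv().apply(np.array(P)-p)/1000).round(4)]
E
python3 - <<'E'
from h import *
print(delta([482,269,300],ori(-.08)))
E
```

```text
[-0.1     0.05   70.59   -0.3311 -0.1828 -0.0693]
```

play_rows(
  rows=[
    [[-0.1,0.05,70.6,-0.331,-0.183,-0.069,100],[-0.1,0.05,70.6,-0.331,-0.183,-0.069,100],[-0.1,0.05,70.6,-0.331,-0.183,-0.069,100],[-0.1,0.05,70.6,-0.331,-0.183,-0.069,100],[-0.1,0.05,70.6,-0.331,-0.183,-0.069,100],[-0.1,0.05,70.6,-0.331,-0.183,-0.069,100],[-0.1,0.05,70.6,-0.331,-0.183,-0.069,100],[-0.1,0.05,70.6,-0.331,-0.183,-0.069,100],[-0.1,0.05,70.6,-0.331,-0.183,-0.069,100],[-0.1,0.05,70.6,-0.331,-0.183,-0.069,100],[-0.1,0.05,70.6,-0.331,-0.183,-0.069,100],[-0.1,0.05,70.6,-0.331,-0.183,-0.069,100],[-0.1,0.05,70.6,-0.331,-0.183,-0.069,100],[-0.1,0.05,70.6,-0.331,-0.183,-0.069,100]],
  ],
)

```text
t: 1.32
position: [480.7, 270.3, 299.8]
orientation: [-0.001, 0.734, 0.68, 0.0]
force: [1.5, 0.4, -0.4]
grip_width: 85.2
```

Run:
```python
from h import *
s,q,p=pose(); print(s['t'],p,q.as_matrix(),s['dq'])
im=r.camera('wrist'); cv2.imwrite('pics/w1.png',im)
np.savez('w1.npz',p=s['position'],o=s['orientation'])
```

```text
1.3167 [480.7003 270.2947 299.7701] [[ 0.0765  0.9971 -0.0006]
 [ 0.9971 -0.0765  0.0014]
 [ 0.0014 -0.0007 -1.    ]] [ 0.0061 -0.0003 -0.0028 -0.0014 -0.0015  0.006 ]
```

View pics/w1.png

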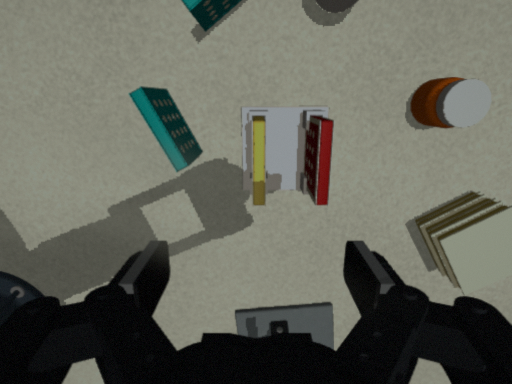

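Run:
```python
from h import *
crop(cv2.imread('pics/w1.png'),225,95,345,215,5,'pics/w1c.png')
```

```text
(no output)
```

View pics/w1c.png

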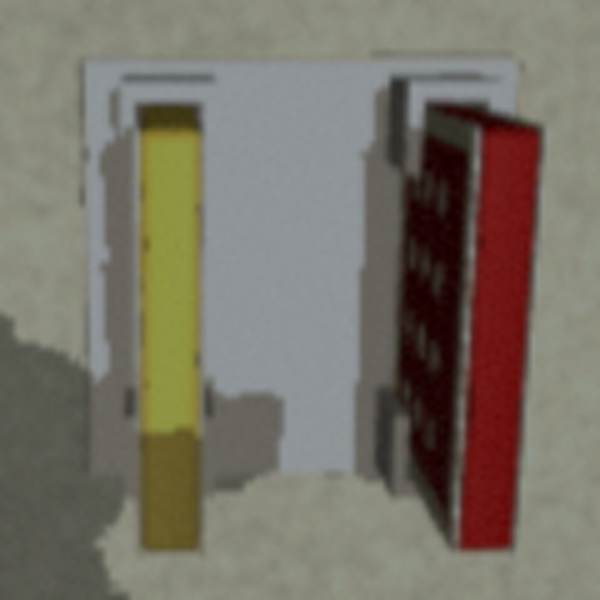

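```bash
cat >> h.py <<'E'
def wext(fn):
    d=np.load(fn); return ext('wrist',{'orientation':d['o'],'position':d['p']})
def upc(x0,y0,s): return lambda p:((p[0]+.5)/s-.5+x0,(p[1]+.5)/s-.5+y0)
E
python3 - <<'E'
from h import *
W=wext('w1.npz');f=upc(225,95,5)
C=[onz(W,f(p),108) for p in [(141,128),(201,128),(141,549),(201,549)]]
for c in C: print(c)
print(np.mean(C,0), 'rack', onz(W,f((85,62)),5), onz(W,f((515,62)),5))
a=(C[0]+C[1]-C[2]-C[3])/2; print(np.arctan2(a[0],a[1]))
E
```

```text
[481.1835 320.1369 108.    ]
[494.2721 319.1414 108.    ]
[473.4181 222.4971 108.    ]
[487.6566 221.4184 108.    ]
[484.1326 270.7985 108.    ] rack [465.0151 332.0837   5.    ] [586.1215 322.8269   5.    ]
0.07347859208812599
```

Run:
```python
from h import *
W=wext('w1.npz'); print(onz(W,(200,153),100))
Q=ori(-.0745)
print(delta([484.1,270.8,140],Q),delta([484.1,270.8,61],Q))
```

```text
[417.2125 287.2156 100.    ]
[-0.02   -0.08   -0.12    0.0005  0.0034  0.1599] [-0.02   -0.08   -0.12    0.0003  0.0034  0.2389]
```

play_rows(
  rows=[
    [[-0.02,-0.08,-0.12,0.0005,0.0034,0.03,60],[-0.02,-0.08,-0.12,0.0005,0.0034,0.06,60],[-0.02,-0.08,-0.12,0.0005,0.0034,0.1,60],[-0.02,-0.08,-0.12,0.0005,0.0034,0.13,60],[-0.02,-0.08,-0.12,0.0005,0.0034,0.15,60],[-0.02,-0.08,-0.12,0.0005,0.0034,0.17,60],[-0.02,-0.08,-0.12,0.0003,0.0034,0.19,60],[-0.02,-0.08,-0.12,0.0003,0.0034,0.21,60],[-0.02,-0.08,-0.12,0.0003,0.0034,0.225,60],[-0.02,-0.08,-0.12,0.0003,0.0034,0.235,60],[-0.02,-0.08,-0.12,0.0003,0.0034,0.239,60],[-0.02,-0.08,-0.12,0.0003,0.0034,0.239,60]],
  ],
)

```text
t: 2.37
position: [484.9, 270.1, 60.5]
orientation: [-0.0, 0.734, 0.68, -0.0]
force: [0.7, 0.2, 0.1]
grip_width: 51.5
```

Run:
```python
from h import *
s,q,p=pose(); print(s['t'],p,s['force'],s['grip_width'])
im=r.camera('wrist'); cv2.imwrite('pics/w2.png',im)
```

```text
2.3667 [484.933  270.0872  60.514 ] [0.7106 0.1914 0.1258] 51.52134267447031
```

View pics/w2.png

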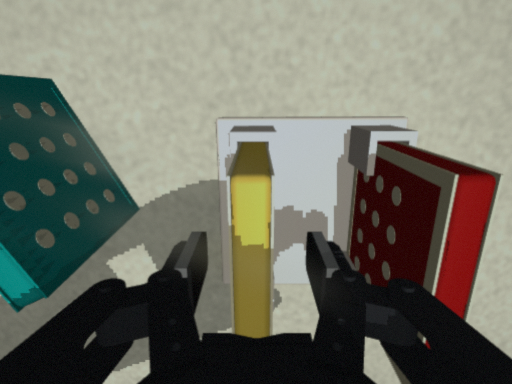

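play_rows(
  rows=[
    [[0,0,0,0,0,0,10],[0,0,0,0,0,0,0],[0,0,0,0,0,0,0],[0,0,0,0,0,0,0],[0,0,0,0,0,0,0],[0,0,0,0,0,0,0],[0,0,0,0,0,0,0],[0,0,0,0,0,0,0]],
  ],
)

```text
t: 3.08
position: [484.5, 269.7, 62.1]
orientation: [-0.0, 0.734, 0.679, -0.0]
force: [-3.3, 1.4, 5.5]
grip_width: 14.4
```

Run:
```python
from h import *
s,q,p=pose(); print(s['t'],p,q.as_matrix(),s['force'],s['grip_width'])
print(delta([485,270,200],q), delta([455,-130+10,330],ori(-.0)))
```

```text
3.0833 [484.5268 269.6928  62.1401] [[ 0.0784  0.9969 -0.0007]
 [ 0.9969 -0.0784  0.0003]
 [ 0.0002 -0.0007 -1.    ]] [-3.2929  1.4458  5.4647] 14.376660992806633
[ 0.      0.      0.      0.0004  0.0003 -0.1379] [-0.04   -0.02   -4.5    -0.3907  0.0009 -0.268 ]
```

Run:
```python
from h import *
s,q,p=pose()
print(delta([475,-220,330],ori(0)))
```

```text
[-0.04   -0.02   -4.5    -0.4889  0.0287 -0.268 ]
```

play_rows(
  rows=[
    [[0,0,0,0,0,-0.01,0],[0,0,0,0,0,-0.03,0],[0,0,0,0,0,-0.06,0],[0,0,0,0,0,-0.1,0],[0,0,0,0,0,-0.14,0],[0,0,0,0,0,-0.17,0],[0,0,0,-0.015,0.001,-0.2,0],[0,0,-0.5,-0.04,0.003,-0.23,0],[0,0,-1,-0.075,0.006,-0.25,0],[0,0,-1.5,-0.11,0.009,-0.268,0],[0,0,-2,-0.15,0.013,-0.268,0],[0,0,-2.5,-0.19,0.016,-0.268,0],[0,0,-3,-0.23,0.018,-0.268,0],[0,0,-3.5,-0.27,0.021,-0.268,0],[0,0,-4,-0.31,0.024,-0.268,0],[0,0,-4.5,-0.35,0.026,-0.268,0],[0,0,-4.5,-0.39,0.028,-0.268,0],[0,0,-4.5,-0.43,0.029,-0.268,0],[0,0,-4.5,-0.465,0.029,-0.268,0],[0,0,-4.5,-0.488,0.029,-0.268,0]],
  ],
)

```text
t: 4.75
position: [475.8, -223.3, 330.0]
orientation: [0.002, 0.708, 0.706, -0.0]
force: [0.4, -0.3, -2.6]
grip_width: 14.2
```

play_rows(
  rows=[
    [[0,0,0,0,0,0,0],[0,0,0,0,0,0,0],[0,0,0,0,0,0,0],[0,0,0,0,0,0,0]],
  ],
)

```text
t: 5.08
position: [476.1, -218.0, 329.4]
orientation: [0.0, 0.707, 0.708, 0.001]
force: [-0.6, 1.0, -1.9]
grip_width: 14.3
```

Run:
```python
from h import *
s,q,p=pose(); print(s['t'],p,q.as_matrix(),s['force'],s['grip_width'],s['dq'])
im=r.camera('wrist'); cv2.imwrite('pics/w3.png',im)
np.savez('w3.npz',p=s['position'],o=s['orientation'])
```

```text
5.0833 [ 476.1063 -217.9924  329.4463] [[-0.0017  1.      0.0013]
 [ 1.      0.0017  0.0004]
 [ 0.0004  0.0013 -1.    ]] [-0.648   1.0393 -1.9209] 14.255692220727608 [ 0.0099 -0.0004  0.0015 -0.0022 -0.0021  0.0002]
```

View pics/w3.png

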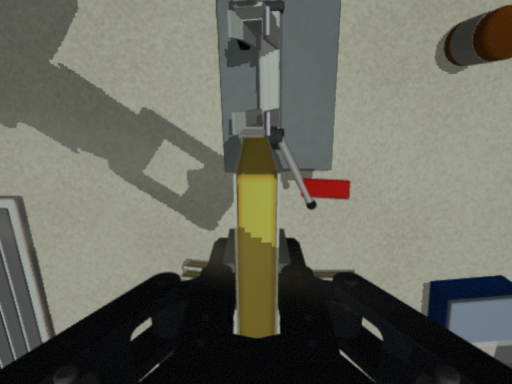

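play_rows(
  rows=[
    [[0,0,0,0.03,-0.025,0,0],[0,0,0,0.06,-0.05,0,0],[0,0,0,0.08,-0.065,0,0],[0,0,0,0.08,-0.065,0,0],[0,0,0,0.08,-0.065,0,0],[0,0,0,0.08,-0.065,0,0]],
  ],
)

```text
t: 5.63
position: [412.1, -139.2, 329.9]
orientation: [0.002, 0.706, 0.708, 0.001]
force: [0.4, -0.5, -0.7]
grip_width: 14.4
```

Run:
```python
from h import *
s,q,p=pose(); print(s['t'],p,s['dq'])
im=r.camera('wrist'); cv2.imwrite('pics/w4.png',im)
np.savez('w4.npz',p=s['position'],o=s['orientation'])
crop(im,220,0,420,220,3.5,'pics/w4c.png')
```

```text
5.6333 [ 412.1028 -139.1632  329.8554] [-0.0138  0.0218 -0.021  -0.0012  0.0026 -0.0001]
```

View pics/w4.png

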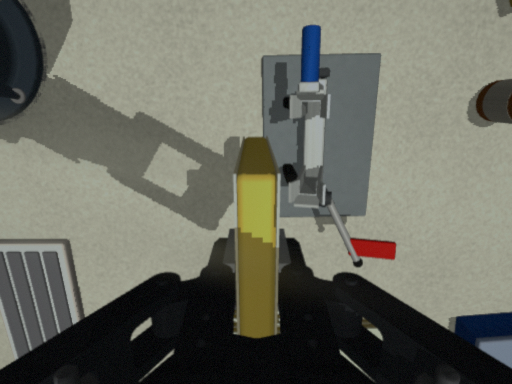

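View pics/w4c.png

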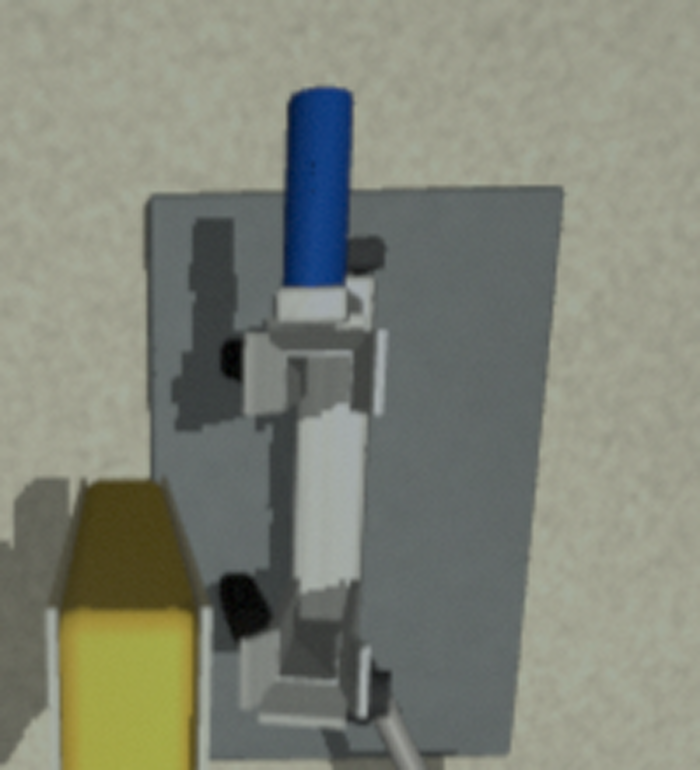

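```bash
cat >> h.py <<'E'
def fr(P,X0,Y0,a,lean):
    # frame coords (x,y,z from hinge) -> world. a = yaw of stand x axis. lean positive to +y
    P=np.atleast_2d(np.array(P,float)); c,s=np.cos(lean),np.sin(lean)
    y=P[:,1]*c+P[:,2]*s; z=-P[:,1]*s+P[:,2]*c+35; x=P[:,0]
    return np.c_[X0+x*np.cos(a)-y*np.sin(a), Y0+x*np.sin(a)+y*np.cos(a), z]
def toe(leg): # upper face mid in frame coordinates
    e=np.radians(10)-leg
    return np.array([66+60*np.cos(e),85,75+60*np.sin(e)])
def box(x0,x1,y0,y1,z): return [(x0,y0,z),(x1,y0,z),(x1,y1,z),(x0,y1,z)]
def draw(im,E,prm,lean=-.25,leg=0,off=(0,0),s=1):
    X0,Y0,a=prm
    def poly(P,col,ln=lean):
        q=proj(E,fr(P,X0,Y0,a,ln)); q=((q-np.array(off)+.5)*s-.5).round().astype(int)
        cv2.polylines(im,[q.reshape(-1,1,2)],True,col,1)
    poly(box(-58,58,-16,16,118),(0,255,0)); poly(box(-53,53,-10,10,102),(0,255,255)); poly(box(-53,53,-10,10,22),(255,255,0))
    poly([(-73,0,125),(-117,0,125)],(0,0,255)); 
    t=toe(leg); poly([t+[-11,-27.5,0],t+[11,-27.5,0],t+[11,27.5,0],t+[-11,27.5,0]],(255,0,255))
    poly(box(-125,125,-85,85,-23),(0,128,255),0.)
    poly([(-50,0,45),(-50,0,45)],(0,0,0),0.)
E
cat > ov.py <<'E'
from h import *
import sys
X0,Y0,ad=map(float,sys.argv[1:4]); prm=(X0,Y0,np.radians(ad)); tag=sys.argv[4]
out=[]
for n,fn,E,(x0,y0,x1,y1),s in [('w','pics/w4.png',wext('w4.npz'),(220,0,420,270),2.2),('s','pics/scene0.png',ext('scene'),(165,150,275,240),4),('d','pics/side0.png',ext('side'),(205,170,305,275),4)]:
    im=cv2.imread(fn)[y0:y1,x0:x1]; im=cv2.resize(im,None,fx=s,fy=s,interpolation=cv2.INTER_CUBIC)
    draw(im,E,prm,off=(x0,y0),s=s); out.append(im)
H=600; c=np.zeros((780,0,3),np.uint8)
a=out[0]; b=np.zeros((780,440,3),np.uint8); b[:360]=out[1][:,:440]; b[360:780,:400]=out[2][:420]
A=np.zeros((780,a.shape[1],3),np.uint8); A[:a.shape[0]]=a
cv2.imwrite(f'pics/ov{tag}.png',cv2.resize(np.hstack([A,b]),None,fx=.76,fy=.76))
E
python3 ov.py 494.5 -121 -89 1
```

```text
(no output)
```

View pics/ov1.png

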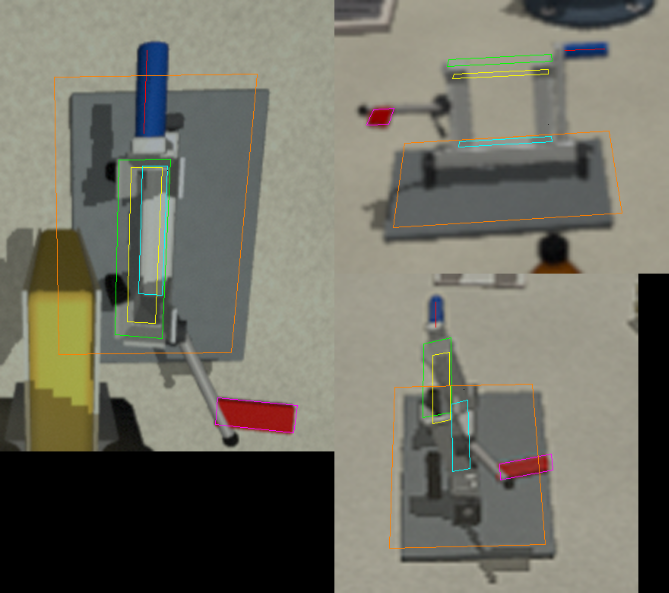

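Run:
```python
from h import *
im=cv2.imread('pics/w4.png'); crop(im,310,180,420,280,7,'pics/w4t.png')
crop(im,280,15,345,215,3.9,'pics/w4m.png')
a=cv2.imread('pics/w4m.png');print(a.shape)
im=im.astype(int)
red=(im[...,2]>110)&(im[...,1]<60); red[:,:300]=0;red[:200]=0;red[280:]=0;red[:,420:]=0
ys,xs=np.nonzero(red);print('red cent',xs.mean(),ys.mean(),len(xs))
bl=(im[...,0]>90)&(im[...,2]<50);bl[110:]=0;bl[:,:280]=0
for y in (30,40,50,60,70,78):
    x=np.nonzero(bl[y])[0];print(y,x.min(),x.max(),x.mean())
ys,_=np.nonzero(bl);print(ys.min(),ys.max())
W=wext('w4.npz')
prm=(494.5,-121,np.radians(-89))
t=toe(0);print(proj(W,fr(t,*prm,-.25)),proj(W,fr([(-73,0,125),(-95,0,125),(-117,0,125)],*prm,-.25)))
```

```text
(780, 254, 3)
red cent 373.95565749235476 248.66207951070336 654
30 306 319 312.5
40 305 319 312.0
50 305 318 311.5
60 304 318 311.0
70 304 317 310.5
78 304 317 310.5
26 81
[[372.1956 247.7885]] [[305.7901  79.0548]
 [306.5827  54.9606]
 [307.4174  29.7279]]
```

View pics/w4m.png

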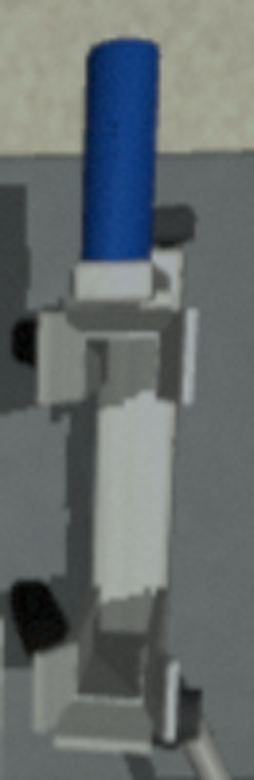

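Run:
```python
from h import *
from scipy.optimize import least_squares
W=wext('w4.npz')
def res(v,lean=None):
    X0,Y0,a=v[:3]; ln=-.25 if len(v)<4 else v[3]
    pr=(X0,Y0,a)
    g=lambda P:proj(W,fr(P,*pr,ln))
    h=g([(-73,0,125),(-95,0,125),(-117,0,125)]); t=g(toe(0))[0]
    m=g([(-47,0,118),(47,0,118),(-58,0,118),(58,0,118)])
    f=np.polyfit(h[:,1],h[:,0],1)
    return np.r_[np.polyval(f,35)-312.2, np.polyval(f,75)-310.5, t-[373.95,248.66], m[0,0]-310,m[1,0]-307.3, (m[2,1]+m[3,1])/2-149, m[2,1]-92,m[3,1]-206]
for v0 in ([494,-121,-1.55],[494,-121,-1.55,-.25]):
    o=least_squares(res,v0,x_scale=[1,1,.01,.01][:len(v0)]);print(o.x,np.degrees(o.x[2]),o.fun)
```

```text
[ 498.7485 -122.0512   -1.5599] -89.37296468988512 [ 0.2452  0.2022  0.8724  0.1861 -0.148  -1.1604 -0.3254  3.7444 -4.3953]
[ 493.7882 -122.1544   -1.5551   -0.2064] -89.10277578641647 [ 0.2737  0.3995  0.1235 -1.0821 -0.1257 -0.76   -0.0037  3.9127 -3.92  ]
```

```bash
cat >> h.py <<'E'
def tcp_for(fp,prm,lean,dz=4.1,dx=1.0,dy=0.,ang=None):
    # TCP pose so that the dish centre sits at frame point fp, tool tilted with the frame
    a=prm[2]; Q=ori(np.arctan2(np.cos(a),-np.sin(a)),lean)
    return fr(fp,*prm,lean)[0]-Q.apply([dx,dy,dz]),Q
PRM=(498.7,-122.0,np.radians(-89.3))
E
python3 - <<'E'
from h import *
W=wext('w4.npz'); 
d=np.load('w4.npz');T=R.from_quat(d['o'][[1,2,3,0]])
print(proj(W,T.apply([[51,-7.5,-46],[51,7.5,-46],[-49,-7.5,-46],[-49,7.5,-46]])+d['p']))
P,Q=tcp_for([0,0,176],PRM,-.25); print(P,delta(P,Q),Q.as_matrix())
E
```

```text
[[231.7703 170.0779]
 [277.0562 170.1072]
 [237.1608 397.5746]
 [272.2189 397.595 ]]
[ 454.1581 -123.5443  209.5011] [-14.15     0.15    -0.61     0.0162   0.0415   0.1203] [[-0.0122  0.9688  0.2474]
 [ 0.9999  0.0118  0.003 ]
 [ 0.      0.2474 -0.9689]]
```

Run:
```python
from h import *
P,Q=tcp_for([0,0,178],PRM,-.25,dx=0.3,dy=.8); print(P,delta(P,Q))
```

```text
[ 452.8797 -122.8599  211.241 ] [-14.15     0.15    -0.61     0.0169   0.0402   0.1186]
```

play_rows(
  rows=[
    [[-5,0.05,-0.2,0.006,0.015,0.02,0],[-10,0.1,-0.4,0.012,0.03,0.05,0],[-14.1,0.15,-0.6,0.017,0.04,0.08,0],[-14.1,0.15,-0.6,0.017,0.04,0.105,0],[-14.1,0.15,-0.6,0.017,0.04,0.1185,0],[-14.1,0.15,-0.6,0.017,0.04,0.1185,0],[-14.1,0.15,-0.6,0.017,0.04,0.1185,0],[-14.1,0.15,-0.6,0.017,0.04,0.1185,0]],
  ],
)

```text
t: 6.35
position: [452.8, -123.4, 211.6]
orientation: [0.087, 0.698, 0.705, 0.088]
force: [-0.2, -0.3, -0.8]
grip_width: 14.3
```

Run:
```python
from h import *
s,q,p=pose(); print(s['t'],p,q.as_matrix(),s['force'])
np.savez('w5.npz',p=s['position'],o=s['orientation'])
for n in ('wrist','scene','side'): cv2.imwrite(f'pics/{n}5.png',r.camera(n))
a=cv2.imread('pics/scene5.png');b=cv2.imread('pics/side5.png')
crop(a,165,120,275,240,3.6,'pics/a.png');crop(b,205,130,305,250,3.6,'pics/b.png')
cv2.imwrite('pics/sd5.png',np.hstack([cv2.imread('pics/a.png'),cv2.imread('pics/b.png')]))
```

```text
6.35 [ 452.78   -123.3736  211.551 ] [[-0.0109  0.9691  0.2466]
 [ 0.9999  0.0105  0.0027]
 [ 0.0001  0.2466 -0.9691]] [-0.1852 -0.3057 -0.8228]
```

View pics/wrist5.png

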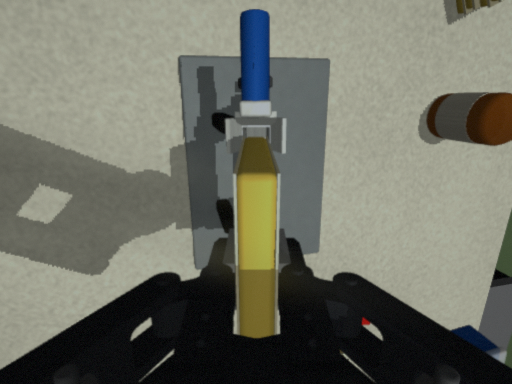

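View pics/sd5.png

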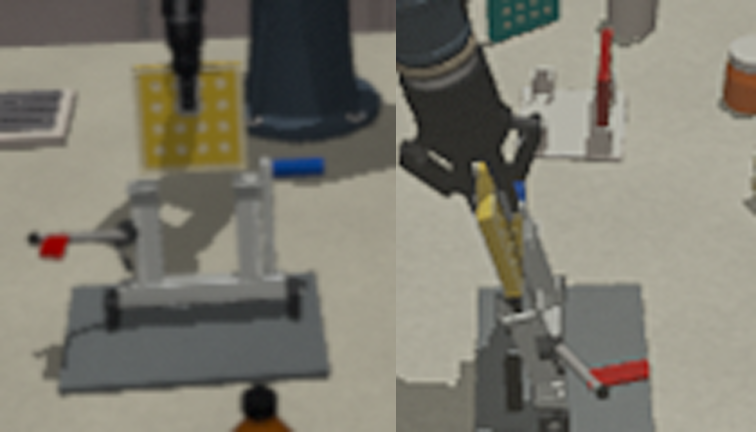

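```bash
cat > ov2.py <<'E'
from h import *
d=np.load('w5.npz');T=R.from_quat(d['o'][[1,2,3,0]])
dish=lambda y:T.apply(np.array([[-50,y,-50],[50,y,-50],[50,y,50],[-50,y,50]])+[0.3,.8,4.1])+d['p']
outs=[]
for fn,E,(x0,y0,x1,y1),s in [('pics/scene5.png',ext('scene'),(185,130,265,220),4.9),('pics/side5.png',ext('side'),(205,160,285,250),4.9),('pics/wrist5.png',wext('w5.npz'),(170,0,330,180),2.45)]:
    im=cv2.imread(fn)[y0:y1,x0:x1]; im=cv2.resize(im,None,fx=s,fy=s,interpolation=cv2.INTER_CUBIC); raw=im.copy()
    draw(im,E,PRM,off=(x0,y0),s=s)
    for y in (-7.5,7.5):
        q=((proj(E,dish(y))-[x0,y0]+.5)*s-.5).round().astype(int); cv2.polylines(im,[q.reshape(-1,1,2)],True,(0,0,255),1)
    outs.append(np.vstack([raw,im]))
o=np.hstack(outs);print(o.shape);cv2.imwrite('pics/ov5.png',cv2.resize(o,None,fx=.67,fy=.67,interpolation=cv2.INTER_AREA))
E
python3 ov2.py
```

```text
(882, 1176, 3)
```

View pics/ov5.png

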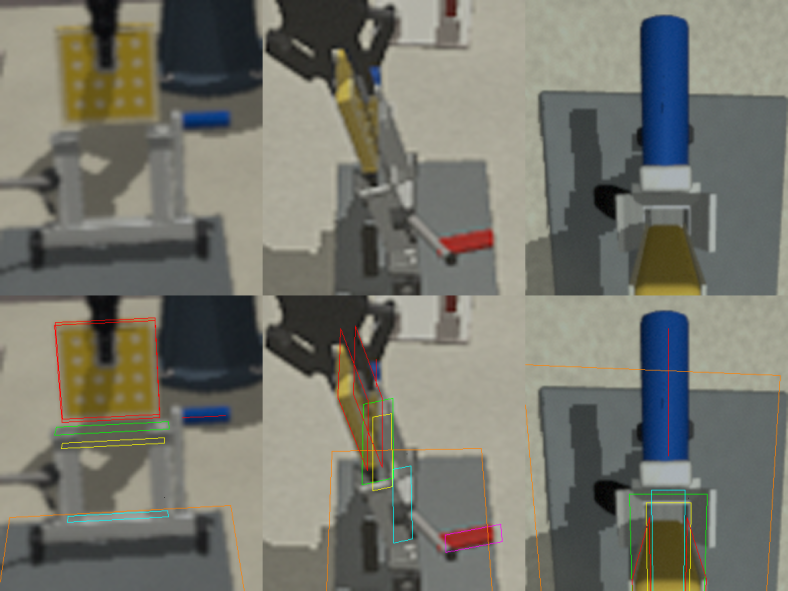

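play_rows(
  rows=[
    [[0,0,0,0,0,0.006,0],[0,0,0,0,0,0.012,0],[0,0,0,0,0,0.018,0],[0,0,0,0,0,0.024,0],[0,0,0,0,0,0.03,0],[0,0,0,0,0,0.036,0],[0,0,0,0,0,0.04,0],[0,0,0,0,0,0.04,0]],
  ],
)

```text
t: 7.17
position: [461.6, -122.2, 171.1]
orientation: [0.086, 0.698, 0.706, 0.088]
force: [1.6, 0.3, -2.2]
grip_width: 14.4
```

Run:
```python
from h import *
s,q,p=pose(); print(s['t'],p,s['force'],s['wrist_torque'])
np.savez('w6.npz',p=s['position'],o=s['orientation'])
for n in ('wrist','scene','side'): cv2.imwrite(f'pics/{n}6.png',r.camera(n))
crop(cv2.imread('pics/scene6.png'),185,120,265,220,3.6,'pics/a.png');crop(cv2.imread('pics/side6.png'),205,150,285,250,3.6,'pics/b.png')
crop(cv2.imread('pics/wrist6.png'),200,60,310,210,2.4,'pics/c.png')
cv2.imwrite('pics/sd6.png',np.hstack([cv2.imread('pics/a.png'),cv2.imread('pics/b.png')[:360],cv2.imread('pics/c.png')[:360]]))
```

```text
7.1667 [ 461.5837 -122.244   171.1301] [ 1.6077  0.3159 -2.2016] [-0.0213 -0.1955  0.0835]
```

View pics/sd6.png

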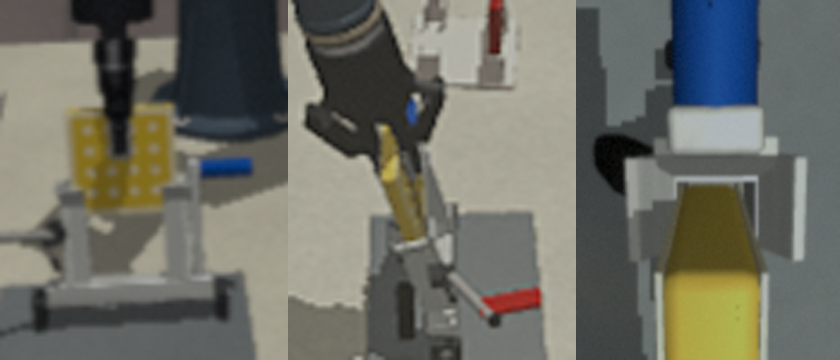

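play_rows(
  rows=[
    [[0,0,0,0,0,0.006,0],[0,0,0,0,0,0.012,0],[0,0,0,0,0,0.018,0],[0,0,0,0,0,0.024,0],[0,0,0,0,0,0.03,0],[0,0,0,0,0,0.036,0],[0,0,0,0,0,0.042,0],[0,0,0,0,0,0.048,0],[0,0,0,0,0,0.054,0],[0,0,0,0,0,0.058,0],[0,0,0,0,0,0.058,0]],
  ],
)

```text
t: 8.23
position: [475.8, -122.1, 115.0]
orientation: [0.086, 0.698, 0.706, 0.088]
force: [4.2, 0.4, -1.4]
grip_width: 14.6
```

```bash
cat > look.py <<'E'
from h import *
import sys
t=sys.argv[1]
s,q,p=pose(); print(s['t'],p,s['force'],s['wrist_torque'],s['grip_width'])
np.savez(f'w{t}.npz',p=s['position'],o=s['orientation'])
for n in ('wrist','scene','side'): cv2.imwrite(f'pics/{n}{t}.png',r.camera(n))
crop(cv2.imread(f'pics/scene{t}.png'),165,130,265,230,3.6,'pics/a.png');crop(cv2.imread(f'pics/side{t}.png'),205,150,305,250,3.6,'pics/b.png')
cv2.imwrite(f'pics/sd{t}.png',np.hstack([cv2.imread('pics/a.png'),cv2.imread('pics/b.png')]))
E
python3 look.py 7
```

```text
8.2333 [ 475.7934 -122.0521  114.9612] [ 4.1781  0.4058 -1.427 ] [ 0.0086 -0.5002  0.1581] 14.599251681655842
```

View pics/sd7.png

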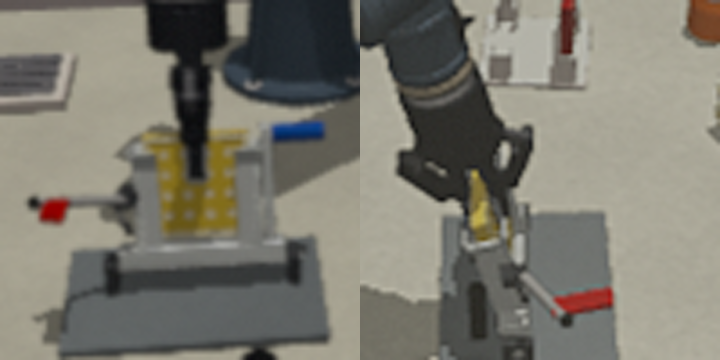

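View pics/wrist7.png

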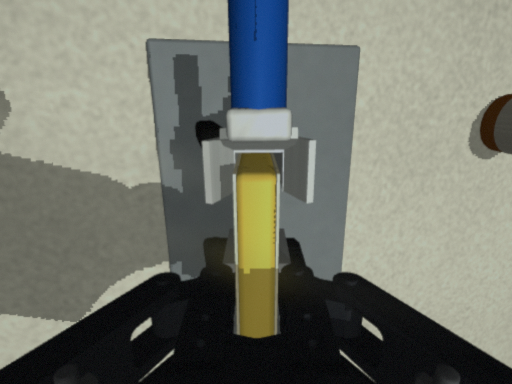

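play_rows(
  rows=[
    [[0,0,0,0,0,0.003,0],[0,0,0,0,0,0.006,0],[0,0,0,0,0,0.006,0]],
  ],
)

```text
t: 8.63
position: [477.1, -121.9, 109.8]
orientation: [0.087, 0.698, 0.706, 0.088]
force: [3.4, -0.3, -1.6]
grip_width: 14.3
```

play_rows(
  rows=[
    [[0,0,0,0,0,0.0015,0],[0,0,0,0,0,0.003,0],[0,0,0,0,0,0.003,0]],
  ],
)

```text
t: 8.88
position: [477.5, -122.0, 108.3]
orientation: [0.087, 0.698, 0.706, 0.088]
force: [-3.9, -0.8, 15.0]
grip_width: 14.9
```

play_rows(
  rows=[
    [[0,0,0,0,0,-0.001,0],[0,0,0,0,0,-0.001,20],[0,0,0,0,0,-0.001,30],[0,0,0,0,0,-0.001,45],[0,0,0,0,0,-0.001,60],[0,0,0,0,0,-0.001,60],[0,0,0,0,0,-0.001,60]],
  ],
)

```text
t: 9.47
position: [477.0, -121.6, 107.7]
orientation: [0.086, 0.698, 0.706, 0.088]
force: [-1.3, -0.1, 0.5]
grip_width: 51.5
```

```bash
python3 look.py 8
```

```text
9.4667 [ 477.0314 -121.577   107.6711] [-1.2724 -0.0924  0.4795] [-0.0108  0.1024 -0.0044] 51.46401329453427
```

View pics/sd8.png

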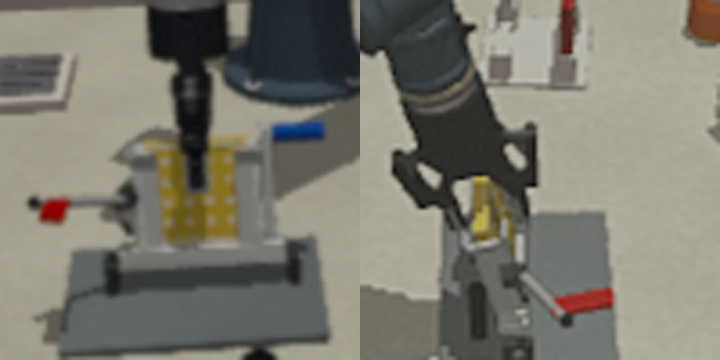

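View pics/wrist8.png

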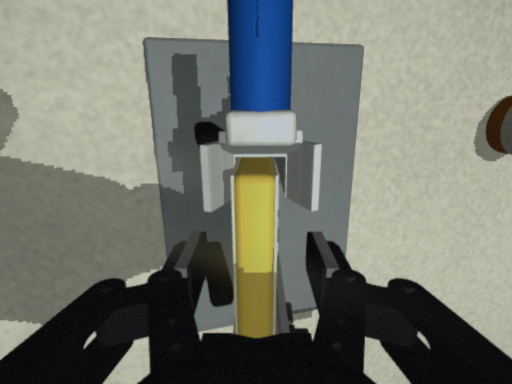

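Run:
```python
from h import *
t=toe(0); print('toe',fr(t,*PRM,-.25), fr(t+[0,-13,0],*PRM,-.25))
t1=toe(1.0); print(fr(t1+[0,-13,0],*PRM,-.25))
X=fr(t+[0,-13,0],*PRM,-.25)[0]
print(delta([X[0],X[1]-2,200],ori(.012)))
```

```text
toe [[ 561.4482 -246.3311  138.7928]] [[ 548.8533 -246.485   135.5765]]
[[ 562.1137 -227.926    82.7603]]
[14.16   -0.08   -0.06   -0.1274  0.0907 -0.0724]
```

play_rows(
  rows=[
    [[0,0,0,0,0,-0.01,60],[0,0,0,0,0,-0.03,60],[0,0,0,0,0,-0.06,60],[0,0,0,0,0,-0.1,60],[0,0,0,0,0,-0.13,60],[4,0,0,-0.02,0.015,-0.14,40],[8,0,0,-0.05,0.035,-0.14,0],[12,0,0,-0.08,0.06,-0.14,0],[14.16,0,0,-0.11,0.08,-0.13,0],[14.16,-0.08,-0.06,-0.127,0.091,-0.11,0],[14.16,-0.08,-0.06,-0.127,0.091,-0.09,0],[14.16,-0.08,-0.06,-0.1274,0.0907,-0.0724,0],[14.16,-0.08,-0.06,-0.1274,0.0907,-0.0724,0],[14.16,-0.08,-0.06,-0.1274,0.0907,-0.0724,0]],
  ],
)

```text
t: 10.78
position: [548.0, -248.0, 199.7]
orientation: [-0.001, 0.703, 0.711, -0.0]
force: [-0.1, -0.4, 1.0]
grip_width: 0.3
```

```bash
python3 look.py 9
```

```text
10.7833 [ 547.9647 -248.0446  199.7077] [-0.1165 -0.3804  1.0264] [ 0.0197  0.0183 -0.0096] 0.27259614298997725
```

View pics/sd9.png

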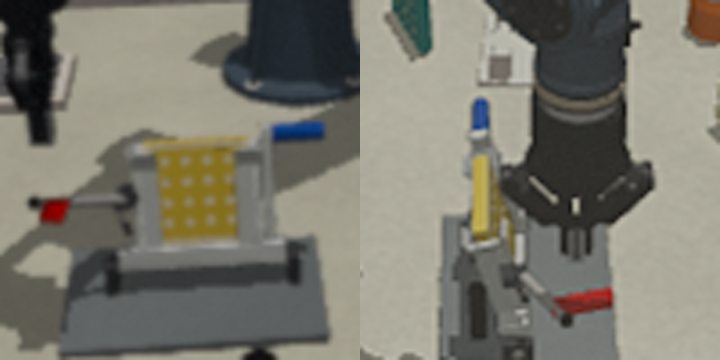

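View pics/wrist9.png

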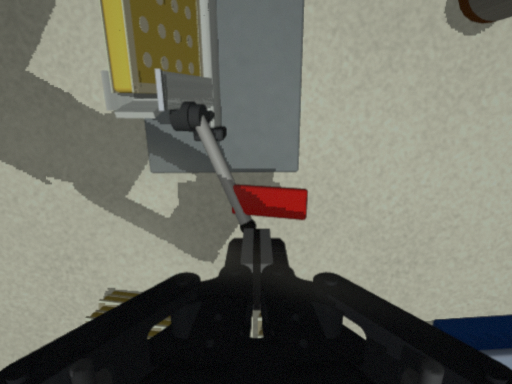

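Run:
```python
from h import *
W=wext('w9.npz')
for p in [(238,185),(307,190),(304,219),(237,212),(271,201)]: print(onz(W,p,138.8))
print(proj(W,fr([toe(0),toe(0)+[-11,-27.5,0],toe(0)+[11,27.5,0]],*PRM,-.25)))
```

```text
[ 535.2955 -233.9139  138.8   ]
[ 584.4673 -236.9813  138.8   ]
[ 583.6461 -259.3149  138.8   ]
[ 534.4547 -254.4676  138.8   ]
[ 559.0357 -245.6322  138.8   ]
[[274.3147 201.9523]
 [237.7284 184.6467]
 [312.0758 219.8153]]
```

play_rows(
  rows=[
    [[0,0,0,0,0.002,0.02,0],[0,0,0,0,0.002,0.04,0],[0,0,0,0,0.002,0.053,0],[0,0,0,0,0.002,0.056,0],[0,0,0,0,0.002,0.06,0],[0,0,0,0,0.002,0.064,0],[0,0,0,0,0.002,0.067,0],[0,0,0,0,0.002,0.07,0],[0,0,0,0,0.003,0.073,0],[0,0,0,0,0.003,0.076,0],[0,0,0,0,0.003,0.079,0],[0,0,0,0,0.004,0.082,0],[0,0,0,0,0.004,0.082,0]],
  ],
)

```text
t: 12.02
position: [552.7, -248.2, 117.4]
orientation: [-0.0, 0.703, 0.711, -0.0]
force: [1.0, -0.3, -0.2]
grip_width: 0.2
```

```bash
python3 look.py 10
```

```text
12.0167 [ 552.7004 -248.237   117.4302] [ 0.9694 -0.2589 -0.1556] [-0.0038 -0.0015 -0.0102] 0.2224721532333989
```

View pics/sd10.png

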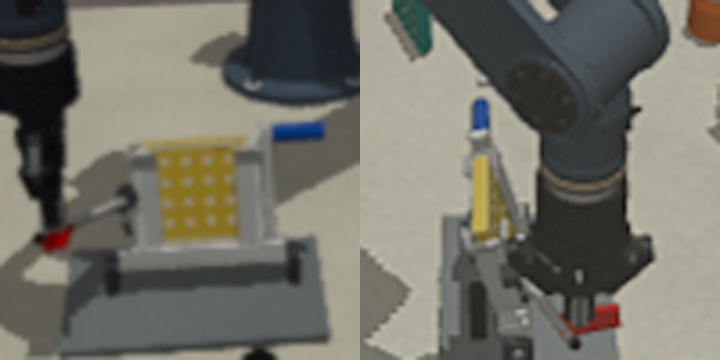

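View pics/wrist10.png

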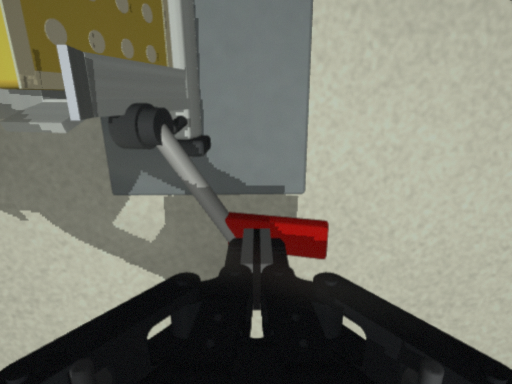

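play_rows(
  rows=[
    [[0,0,0,0.002,0,0.003,0],[0,0,0,0.004,0,0.006,0],[0,0,0,0.006,0.001,0.009,0],[0,0,0,0.007,0.002,0.012,0],[0,0,0,0.008,0.002,0.015,0],[0,0,0,0.009,0.003,0.018,0],[0,0,0,0.01,0.003,0.021,0],[0,0,0,0.01,0.004,0.024,0],[0,0,0,0.01,0.004,0.027,0],[0,0,0,0.01,0.004,0.03,0],[0,0,0,0.01,0.004,0.033,0],[0,0,0,0.01,0.004,0.036,0],[0,0,0,0.01,0.004,0.036,0],[0,0,0,0.01,0.004,0.036,0]],
  ],
)

```text
t: 13.33
position: [556.7, -238.4, 81.9]
orientation: [-0.0, 0.703, 0.711, -0.0]
force: [-0.3, -0.2, -0.7]
grip_width: 0.2
```

```bash
python3 look.py 11
```

```text
13.3333 [ 556.6849 -238.4092   81.9231] [-0.3365 -0.1672 -0.6538] [ 0.0213  0.0042 -0.0225] 0.18170051677308593
```

View pics/sd11.png

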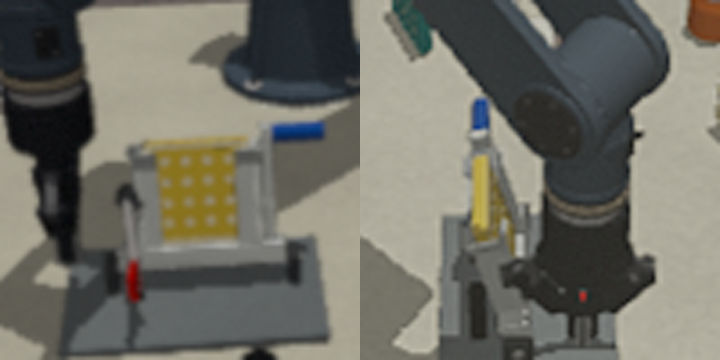

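View pics/wrist11.png

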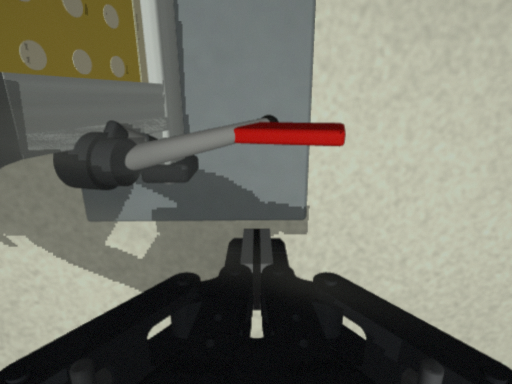

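Run:
```python
from h import *
a=PRM[2];Q=ori(np.arctan2(np.cos(a),-np.sin(a)),-.25)
P=fr([-95,0,190],*PRM,-.25)[0];print(P,fr([-95,0,125],*PRM,-.25)[0]);print(delta(P,Q))
```

```text
[450.5361 -27.5814 219.0934] [466.6162 -27.3849 156.1141]
[-14.29     0.02    -0.01     0.2122  -0.1038  -0.1369]
```

play_rows(
  rows=[
    [[0,0,0,0,0,-0.02,0],[0,0,0,0,0,-0.06,0],[0,0,0,0,0,-0.1,0],[0,0,0,0,0,-0.14,20],[-2,0,0,0.02,-0.01,-0.165,60],[-5,0,0,0.055,-0.03,-0.175,60],[-9,0,0,0.09,-0.05,-0.175,60],[-13,0,0,0.125,-0.07,-0.175,60],[-14.3,0,0,0.16,-0.085,-0.165,60],[-14.3,0,0,0.19,-0.1,-0.15,60],[-14.3,0,0,0.212,-0.104,-0.137,60],[-14.3,0,0,0.212,-0.104,-0.137,60],[-14.3,0,0,0.212,-0.104,-0.137,60],[-14.3,0,0,0.212,-0.104,-0.137,60]],
  ],
)

```text
t: 14.65
position: [451.8, -28.5, 220.0]
orientation: [0.089, 0.697, 0.706, 0.089]
force: [0.7, 0.0, -0.3]
grip_width: 51.3
```

```bash
python3 look.py 12
```

```text
14.65 [451.7956 -28.5096 220.0423] [ 0.729   0.0487 -0.3486] [ 0.0213  0.129  -0.0096] 51.28256777910192
```

View pics/sd12.png

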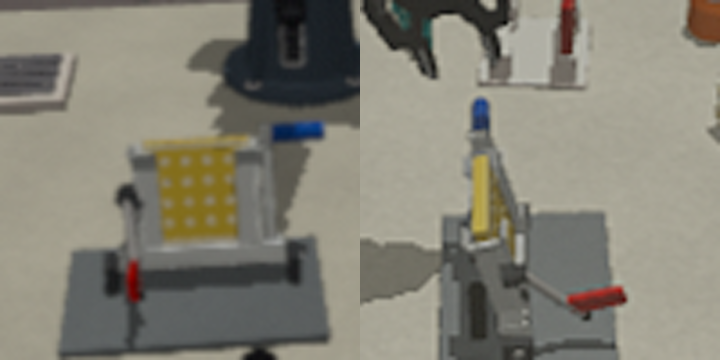

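View pics/wrist12.png

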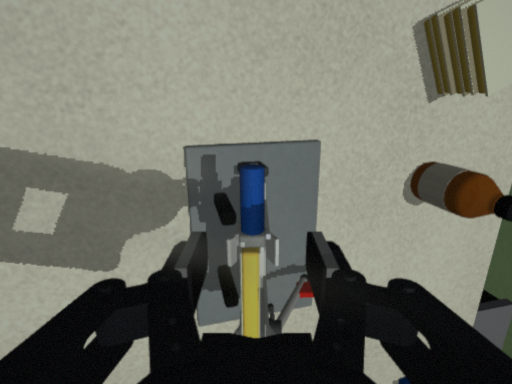

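Run:
```python
from h import *
W=wext('w12.npz')
print(proj(W,fr([(-73,0,134),(-95,0,125),(-117,0,125),(-121,0,134)],*PRM,-.25)))
d=np.load('w12.npz');T=R.from_quat(d['o'][[1,2,3,0]])
# bar mid in tool coords (model)
print(T.inv().apply(fr([(-95,0,125)],*PRM,-.25)-d['p']))
# measured from px: ray, intersect with plane of tool z of the bar
for px in [(252.5,162),(252.5,198),(252.5,234)]:
    o,v=ray(W,px); o=T.inv().apply(o-d['p']); v=T.inv().apply(v); print(o+v*(66-o[2])/v[2])
```

```text
[[253.3454 233.0057]
 [253.3751 200.4469]
 [253.3178 171.4376]
 [253.2128 168.926 ]]
[[ 1.0411 -1.6098 65.6054]]
[29.8275 -2.1687 66.    ]
[ 2.8112 -2.2541 66.    ]
[-26.2943  -2.3455  66.    ]
```

play_rows(
  rows=[
    [[0,0,0,0.0015,-0.002,0.02,60],[0,0,0,0.0015,-0.002,0.04,60],[0,0,0,0.0015,-0.002,0.055,60],[0,0,0,0.0015,-0.002,0.07,60],[0,0,0,0.0015,-0.002,0.08,60],[0,0,0,0.0015,-0.002,0.083,60],[0,0,0,0.0015,-0.002,0.083,60],[0,0,0,0.0015,-0.002,0.083,60]],
  ],
)

```text
t: 15.47
position: [469.3, -26.6, 138.5]
orientation: [0.088, 0.698, 0.706, 0.089]
force: [0.7, -0.5, -0.2]
grip_width: 51.1
```

```bash
python3 look.py 13
```

```text
15.4667 [469.3495 -26.6049 138.4693] [ 0.6912 -0.5048 -0.2217] [ 0.0019  0.1682 -0.01  ] 51.05703354294169
```

View pics/wrist13.png

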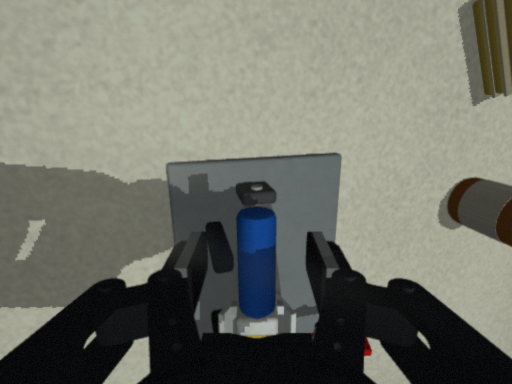

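play_rows(
  rows=[
    [[0,0,0,0,0,0,40],[0,0,0,0,0,0,30],[0,0,0,0,0,0,22],[0,0,0,0,0,0,10],[0,0,0,0,0,0,0],[0,0,0,0,0,0,0],[0,0,0,0,0,0,0]],
  ],
)

```text
t: 16.2
position: [469.3, -26.0, 138.9]
orientation: [0.088, 0.697, 0.706, 0.089]
force: [-0.8, 0.3, 5.5]
grip_width: 16.1
```

Run:
```python
from h import *
s,q,p=pose(); print(s['t'],p,q.as_matrix(),s['force'],s['wrist_torque'],s['grip_width'])
# arc: rotate TCP + orientation about hinge axis (through (X0,Y0,35) along stand x)
ax=np.array([np.cos(PRM[2]),np.sin(PRM[2]),0]); H=np.array([PRM[0],PRM[1],35.])
print('lean of tool', np.arctan2(q.as_matrix()[0,2],-q.as_matrix()[2,2]), 'bar lean est', (lambda v:np.arctan2(v[0],v[2]))((p+q.apply([0,0,-19])-H)))
for th in np.linspace(.025,.25,10):
    Rr=R.from_rotvec(-ax*th); P=H+Rr.apply(p-H); Q=Rr*q
    print(round(th,3),delta(P,Q),P)
```

```text
16.2 [469.2582 -25.9994 138.8602] [[-0.0125  0.9685  0.2486]
 [ 0.9999  0.0123  0.0024]
 [-0.0007  0.2486 -0.9686]] [-0.8283  0.2695  5.4975] [ 0.0574 -0.006   0.0983] 16.1173408289851
lean of tool 0.25127537421785373 bar lean est -0.27249411259995254
0.025 [ 1.43    0.     -0.     -0.      0.0027 -0.    ] [471.8631 -25.9676 139.5343]
0.05 [ 2.86    0.     -0.     -0.      0.0054  0.0001] [474.484  -25.9356 140.1431]
0.075 [ 4.3     0.     -0.     -0.      0.0081  0.0002] [477.1193 -25.9034 140.6862]
0.1 [ 5.73    0.     -0.     -0.      0.0108  0.0004] [479.7674 -25.871  141.1633]
0.125 [ 7.16    0.     -0.     -0.      0.0134  0.0006] [482.4265 -25.8385 141.574 ]
0.15 [ 8.59    0.     -0.01   -0.      0.0161  0.001 ] [485.0951 -25.8059 141.9181]
0.175 [10.03    0.     -0.01   -0.      0.0188  0.0014] [487.7715 -25.7732 142.1953]
0.2 [11.46    0.     -0.01   -0.      0.0214  0.0018] [490.4539 -25.7405 142.4056]
0.225 [12.89    0.01   -0.01   -0.      0.0241  0.0024] [493.1408 -25.7076 142.5488]
0.25 [14.32    0.01   -0.01   -0.      0.0267  0.003 ] [495.8304 -25.6748 142.6247]
```

play_rows(
  rows=[
    [[0.7,0,0,0,0.0013,0,0],[1.43,0,0,0,0.0027,0,0],[2.86,0,0,0,0.0054,0.0001,0],[4.3,0,0,0,0.0081,0.0003,0],[5.73,0,0,0,0.0108,0.0005,0],[7.16,0,0,0,0.0134,0.0008,0],[7.16,0,0,0,0.0134,0.0008,0]],
  ],
)

```text
t: 16.78
position: [483.4, -25.7, 141.5]
orientation: [0.044, 0.701, 0.71, 0.045]
force: [-1.3, 1.5, 7.5]
grip_width: 16.2
```

```bash
python3 look.py 14
```

```text
16.7833 [483.4221 -25.7009 141.4813] [-1.3173  1.4821  7.5072] [0.1794 0.1664 0.1031] 16.249073380461272
```

View pics/sd14.png

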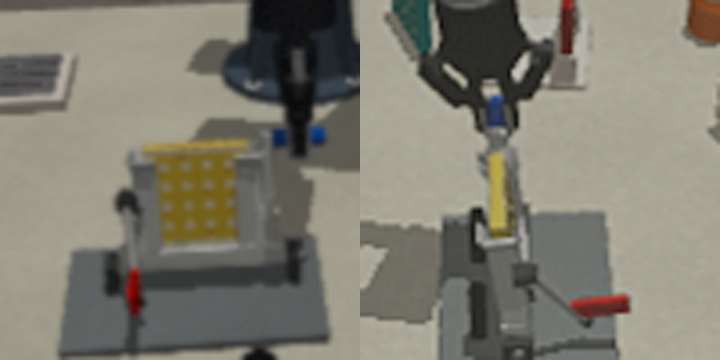

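play_rows(
  rows=[
    [[1.43,0,0,0,0.0027,0,0],[2.86,0,0,0,0.0054,0.0001,0],[4.3,0,0,0,0.0081,0.0003,0],[5.73,0,0,0,0.0108,0.0005,0],[7.16,0,0,0,0.0134,0.0008,0],[7.16,0,0,0,0.0134,0.0008,0],[7.16,0,0,0,0.0134,0.0008,0],[7.16,0,0,0,0.0134,0.0008,0]],
  ],
)

```text
t: 17.6
position: [496.1, -25.4, 142.2]
orientation: [0.001, 0.703, 0.712, 0.001]
force: [0.6, 2.1, 6.4]
grip_width: 16.2
```

```bash
python3 look.py 15
python3 - <<'E'
from h import *
s,q,p=pose(); g=p+q.apply([0,0,-19]); print(g,q.as_matrix()[:,2])
im=cv2.imread('pics/side15.png'); x0,y0,s=205,150,6
c=cv2.resize(im[150:250,205:305],None,fx=s,fy=s,interpolation=cv2.INTER_CUBIC); draw(c,ext('side'),PRM,lean=0,leg=1.83,off=(x0,y0),s=s); cv2.imwrite('pics/ovd15.png',c)
E
```

```text
17.6 [496.0829 -25.4345 142.2158] [0.5893 2.1282 6.3646] [ 0.3102 -0.136   0.1433] 16.228225367193232
[495.9266 -25.4654 161.2121] [ 0.0028 -0.     -1.    ]
```

View pics/sd15.png

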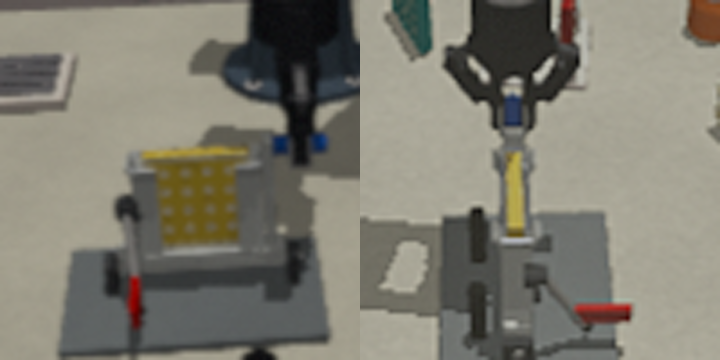

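View pics/ovd15.png

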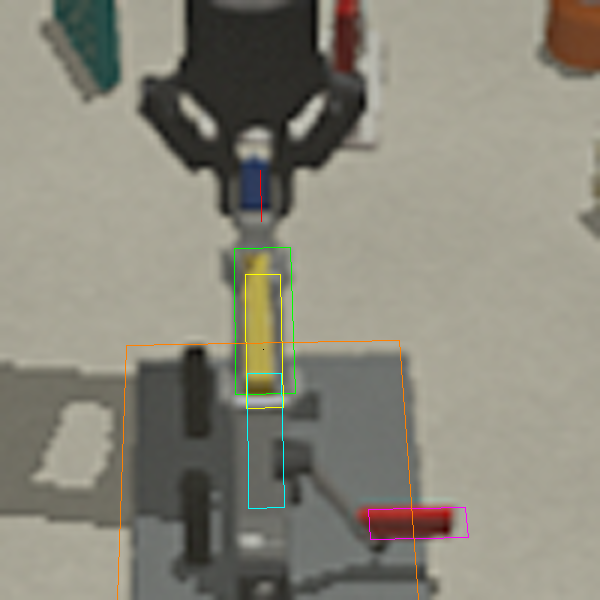

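View pics/wrist15.png

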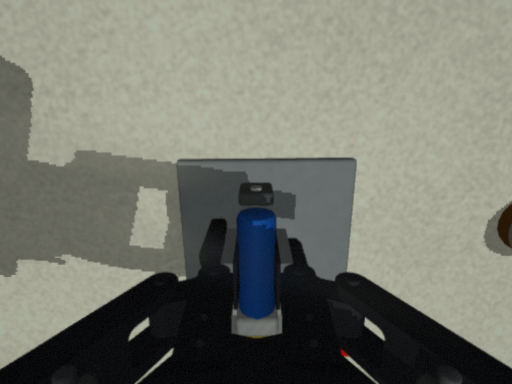

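play_rows(
  rows=[
    [[0,0,0,0,0,0,0],[0,0,0,0,0,0,0],[0,0,0,0,0,0,0],[0,0,0,0,0,0,0],[0,0,0,0,0,0,0],[0,0,0,0,0,0,0]],
  ],
)

```text
t: 18.25
position: [496.0, -25.5, 142.2]
orientation: [0.001, 0.703, 0.711, 0.001]
force: [-0.1, 1.3, 6.7]
grip_width: 16.1
```

```bash
python3 look.py 16
python3 - <<'E'
from h import *
s=cv2.imread('pics/scene16.png'); crop(s,165,140,265,235,7,'pics/s16.png'); print(r.observe()['dq'])
E
```

```text
18.25 [495.9646 -25.46   142.2188] [-0.066   1.2821  6.6506] [ 0.2687 -0.1367  0.0941] 16.057883324129982
[-0.0008  0.0001  0.0004  0.0017 -0.001  -0.0006]
```

View pics/s16.png

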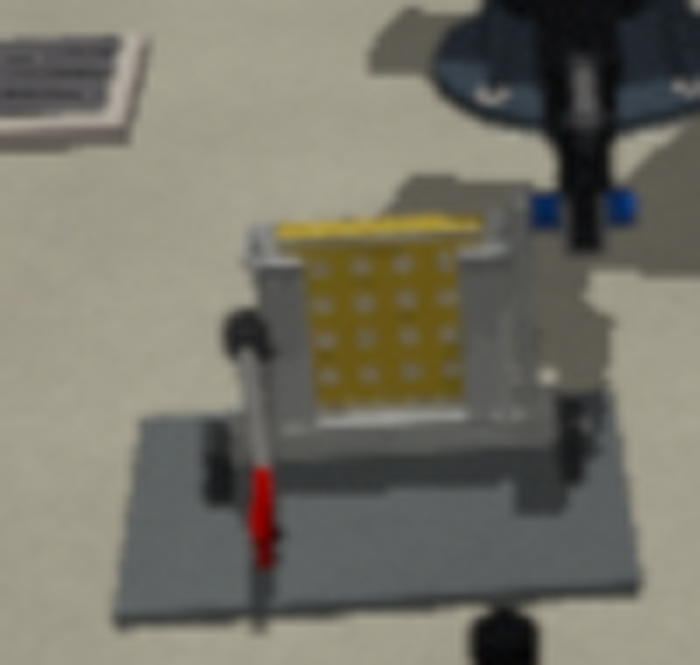

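View pics/scene16.png

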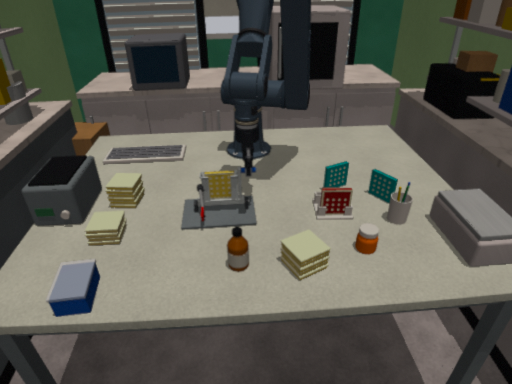

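Run:
```python
from workcell import r
print(r.finish_job())
```

```text
the job is handed in; nothing more can be done
None
```

I took the yellow dish from the rack and slid it on edge fully down into the frame's slot. I then pressed the red toe until the leg snapped down, gripped the blue handle and swung the frame upright, and I handed the job in still gripping it at about 18.3 s. The program gave no verdict.

- **Dish:** Contact with the slot floor showed as about 15 N at the expected height. In the last scene picture the dish is still down in the slot.
- **Leg:** It points straight down in the last picture and looks to be at its lower stop. I judged this by eye; I had no angle reading.
- **Frame:** The handle lined up over the hinge to about 1 mm in the wrist view, and the tool was vertical to 0.003 rad. I estimate the lean at about 0.02 rad or less. The arm was still.
- **Grip:** Contact with the handle is firm, at a measured width of 16.1 mm on the 18 mm bar.
- **Bystanders:** The red dish and the rest look to be where they started.
- **Disagreement:** The wrist camera and the fixed cameras differed by a few mm on where the frame stands. I used the wrist view for the alignment. The grip on the handle put the hinge about 3 mm from my fitted value, which should have little effect on the lean.

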